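Clear the mug and refit the draining shelf

ROBOT

A 6-joint arm with a two-finger parallel gripper is mounted at the origin on the work surface. World frame = base frame: x ahead of the robot, y to its left, z up, the work surface at z = 0. Lengths are in m, angles in rad, forces in N, time in s.
With the tool pointing down it reaches from about 0.35 to 0.775 m from the base axis. Payload 7.3 kg.
Tool frame: the origin (TCP) lies at the centre of the arm's flange, where the gripper is bolted on; the fingertips stand 178 mm ahead of it and the grasp point (between the pads) lies 159 mm ahead of it; z points along the fingers, y is the line along which they close (so a half turn about z gives the same grasp; the last joint's range is limited). The gripper opens to 92 mm and grips with 3 to 60 N. Pads are 19 mm wide; open, the fingers measure 130 mm over their backs; the gripper's body (75 mm by 190 mm) begins 47 mm behind the grasp point.
Start: joints at [1.012, 0.342, 1.524, -0, 1.275, -0.146], TCP at [0.211, 0.481, 0.405] pointing down, gripper open.
Joint ranges: [-2.53, 2.53], [-0.77, 2.02], [0.04, 2.7], [-1, 4.14], [0.28, 2.66], [-3.11, 3.11]. Speed limits (rad/s): [2.57, 2.57, 3.14, 3.14, 3.14, 3.14].

INTERFACE

Orientations are given as [roll, pitch, yaw] about the fixed x, y, z axes, in that order (R = Rz(yaw) Ry(pitch) Rx(roll)).
In Python, from cell import telemetry, vision, ticket gives the robot as it stands.
- The arm moves only by the shell command python3 -m crank 'ROWS' [FORCE]. ROWS is JSON, a list of rows, each a list of 5 numbers: the gripper command: -1 is shut, 1 is fully open, values between are in proportion, then the shift along the tool's x, y, z in mm, then the turn about the tool's z in rad. In form: [[fingers, dx, dy, dz, roll], ...]. A call has 1 to 12 rows; each row is the pose to reach, as a shift and turn from the pose commanded when the call began, along the tool's axes at that moment; what a row does not reach only later rows make up. A row lasts 1/12 s, in which the tool goes at most 41.7 mm and 7.16 degrees, less where a joint would pass 70% of its speed; a pose out of reach is approached as far as the arm can. A call with a gripper value outside its range is refused whole. The fingers move at their own pace and stop on an object; FORCE is the grip in N (left out, the last holds). Time passes only in rows, so rows that repeat a pose let the fingers close. It gives the time, the measured TCP pose, the force, the opening and the grip force at its end, in the units of the state.
- telemetry.observe(): the state, without advancing time (a new reading comes with each control period).
- vision.read_camera(name): name is "scene" or "top" or "wrist"; returns (picture, depth): 400x640x3 uint8, red, green, blue; 400x640 float32, m along the optical axis (not along the pixel's ray), 0 where there is no reading.
- vision.get_calibration(name): a dict with "camera_matrix" (3x3 intrinsics, pixels), "rvec" (rotation vector, rad) and "tvec" (3), from world to camera coordinates, as OpenCV has them. Camera axes: x right, y down, z forward; pixel columns grow to the right and rows downward; lengths in m; the calibration is good to about 2 mm. A picture is of the moment at which its call begins: read the wrist's pose just before it. get_calibration takes no time and is no camera call; for the wrist camera it gives the pose at the moment of the call.
- ticket.hand_in(): hands the job in; it is judged then, once.
The state is a dict: "time": time; "qpos": joint angles; "qvel": joint speeds; "joint_efforts": joint torques, N m; "tool_pos": TCP position; "tool_rot": TCP orientation; "contact_force": force on the tool from outside, world axes, zero at the start; "torque": the same for the moment, N m; "opening": finger opening in m; "grip_force": force on a finger pad.
Only numpy, scipy, OpenCV 4.12 (cv2) and the standard library are available. Lean on these libraries where they do the work, as an engineer would, in place of code of your own. Each camera call takes 0.05 s, during which the arm holds its last target. There are 200 camera calls.

TASK

The lift-out draining shelf has to go back on the green drying rack, but a mug is standing upside down in its place. First lift the mug off and set it gently, still upside down, in the middle of the white plate. Then lower the shelf over the rack's two upright pegs, one through each hole, until it lies flat on the deck; drop nothing and leave the other things where they are.

Things in the scene. Friction and masses are not known exactly. Their poses are not given: they have to be found in the camera images.
- rack_seat (a point): Green drying rack, fixed: level slatted deck 280 mm long (y), top 40 mm above the table, from x = -70 to +90 mm. Point: on the deck's top midway between two upright steel pegs at y = +90 and -90 mm, each 10 mm thick, 36 mm high, the last 8 mm tapering to 4 mm. Wire back at x = +84 mm, 55 mm above the deck. z up; yaw within 0.25 rad.
- mug_center (a point): Blue ceramic mug standing upside down on the deck between the pegs: 66 mm in diameter, 88 mm high, closed end up (its top 12 mm narrow to 56 mm), 0.15 to 0.3 kg. Point: on its axis, half-way up, 44 mm above the rim it stands on. z up; the handle sticks out to its own -x, to 62 mm from the axis, 18 to 70 mm above the rim, so grip it across its y.
- plate_in (a point): White melamine plate lying loose on the table, left or right of the rack: 200 mm in diameter, 18 mm high, flat inside to 70 mm from its centre. Point: centre of the inner floor, 6 mm above the table. z up.
- shelf_handle (a point): Draining shelf: flat slotted aluminium plate loose on the table, on the other side: 230 (y) x 110 (x) x 5 mm, 0.25 to 0.5 kg, an 18 mm hole near each end at y = +90 and -90 mm, x = 0. Bow handle on its middle: bar 80 mm long (y), 10 mm wide and thick, 20 mm clear above the plate. Point: centre of that bar, 30 mm above the underside. z up; fits either way round.
- bowl_center (a point): White rice bowl, 104 mm wide, 50 mm high, on the robot's side of the rack; leave alone. Point on its axis half-way up.
- soap_center (a point): Yellow dish-soap bottle, 60 mm wide, 170 mm high, at the far side; leave alone. Point on its axis half-way up.
- spoon_center (a point): Steel spoon about 180 mm long lying on the table on the robot's side of the rack; leave alone. Point on it at mid-length.
Things that resemble listed ones, but are neither listed nor needed, are in the scene too. Of the things shaped like the part that bears plate_in, the white one is meant.

How it is judged:
By the outcome, as a careful person would: the job done as asked, in the order asked, and still so for the second after the job is handed in, with the robot touching nothing.
It also fails if it takes over 64 s, if anything falls off the work surface, if the arm or the gripper's body presses on something with over 40 N, if the wrist force passes 120 N, or if a joint passes its speed limit or range.

## Working session

There is one attempt and no reset: what is moved stays moved. The work goes in short steps, Python scripts to look and compute and a shell command to move; the robot and the scene stay as the last step left them, time stands still between calls to the robot, and variables do not carry over. Pictures are saved under pics/ and viewed, at most 10 in all, crops included, and the job is handed in when it is done.

```bash
ls; mkdir -p pics; cat > h.py <<'E'
import numpy as np, cv2
from cell import telemetry, vision, ticket
from scipy.spatial.transform import Rotation as R
def cam(n):
    c=vision.get_calibration(n); K=np.array(c["camera_matrix"]); Rm=cv2.Rodrigues(np.array(c["rvec"],float))[0]; t=np.array(c["tvec"],float).ravel()
    return K,Rm,t
def cloud(depth,c):
    K,Rm,t=c; v,u=np.mgrid[:depth.shape[0],:depth.shape[1]]
    p=np.stack([(u-K[0,2])/K[0,0]*depth,(v-K[1,2])/K[1,1]*depth,depth],-1)
    return (p-t)@Rm
def ray(u,v,z,c):
    K,Rm,t=c; d=Rm.T@np.array([(u-K[0,2])/K[0,0],(v-K[1,2])/K[1,1],1]); o=-Rm.T@t
    return o+d*(z-o[2])/d[2]
E
python3 - <<'E'
from h import *
s=telemetry.observe(); print({k:np.round(v,3).tolist() for k,v in s.items()})
for n in ("top","scene"):
    c=cam(n); p,d=vision.read_camera(n); np.savez(f"{n}0.npz",p=p,d=d,K=c[0],R=c[1],t=c[2])
    cv2.imwrite(f"pics/{n}0.png",p[...,::-1]); print(n,-c[1].T@c[2], c[0][0,0], (d>0).mean())
E
```

```text
pics
{'time': 0.0, 'qpos': [1.012, 0.343, 1.525, -0.0, 1.275, -0.146], 'qvel': [0.0, 0.001, 0.0, -0.001, 0.001, 0.001], 'joint_efforts': [-0.002, -43.124, -24.422, 0.072, 0.056, -0.0], 'tool_pos': [0.211, 0.481, 0.404], 'tool_rot': [-3.14, -0.0, 2.729], 'contact_force': [0.022, -0.076, 0.064], 'torque': [0.021, -0.025, -0.006], 'grip_force': 0.0, 'opening': 0.092}
top [ 0.403609   -0.11982132  1.41141332] 394.0739719155306 0.99583984375
scene [ 1.59113746 -0.2458348   0.83156669] 443.4120525821042 0.9920625
```

View pics/top0.png

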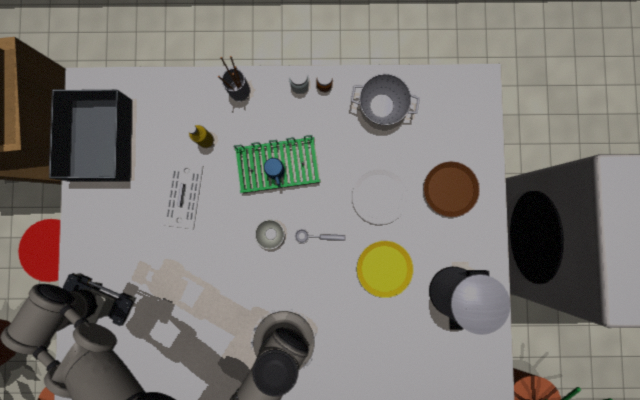

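View pics/scene0.png

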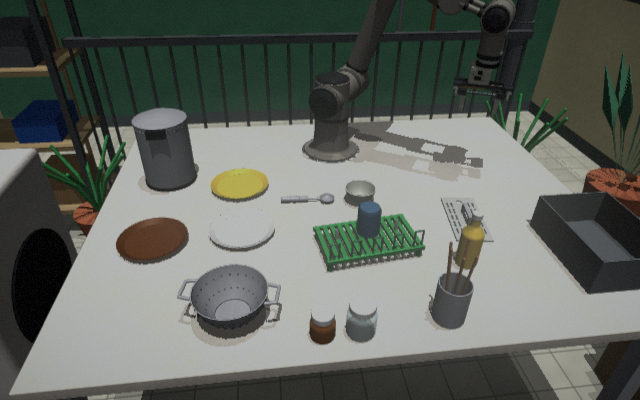

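The top view shows the rack at (277,165) with the mug at (274,170). The white plate is at (379,197), the shelf at (184,195) with its handle bar along the image vertical, the bowl at (270,235), the spoon at (320,237) and the soap at (201,135). The scene view agrees.

```bash
python3 - <<'E'
from h import *
f=np.load("top0.npz"); p,d=f["p"],f["d"]; c=(f["K"],f["R"],f["t"]); P=cloud(d,c)
hsv=cv2.cvtColor(p,cv2.COLOR_RGB2HSV)
def reg(m,box):
    k=np.zeros(m.shape,bool); x0,y0,x1,y1=box; k[y0:y1,x0:x1]=1; return m&k
H,S,V=[hsv[...,i].astype(int) for i in range(3)]
print("table z",np.median(P[250:300,200:240,2]))
blue=reg((H>95)&(H<125)&(S>90),(255,145,295,200))
top=blue&(P[...,2]>.115); print("mug blue",blue.sum(), "top",top.sum(),P[top].mean(0),P[top].min(0),P[top].max(0))
v,u=np.nonzero(top); print("px",u.mean(),v.mean(), ray(u.mean(),v.mean(),.128,c))
hd=blue&(P[...,2]<.115)&(P[...,2]>.05); v,u=np.nonzero(hd); print("handle px",list(zip(u,v,P[hd][:,2].round(3)))[:40])
green=reg((H>45)&(H<85)&(S>100),(225,130,330,200))
deck=green&(abs(P[...,2]-.04)<.008); q=np.array([ray(u,v,.04,c)[:2] for v,u in zip(*np.nonzero(deck))],np.float32); print("deck",len(q),cv2.minAreaRect(q))
pl=reg((P[...,2]>.008)&(P[...,2]<.03),(340,160,420,235)); v,u=np.nonzero(pl); e=cv2.minEnclosingCircle(np.c_[u,v].astype(np.float32)); print("plate",pl.sum(),e,ray(*e[0],.018,c))
sh=reg((P[...,2]>.02)&(P[...,2]<.045)&(V<110),(160,160,210,235)); v,u=np.nonzero(sh); print("shelf dark",sh.sum(),u.mean(),v.mean(),ray(u.mean(),v.mean(),.03,c)) if sh.any() else 0
dk=reg(V<60,(170,175,200,215)); q=np.array([ray(u,v,.03,c)[:2] for v,u in zip(*np.nonzero(dk))],np.float32); print(len(q),cv2.minAreaRect(q))
C=cam("wrist"); s=telemetry.observe(); T=R.from_euler("xyz",s["tool_rot"])
print("wrist cam in tool",T.inv().apply(-C[1].T@C[2]-np.array(s["tool_pos"])), "axis in tool", T.inv().apply(C[1][2]),"x in tool",T.inv().apply(C[1][0]), C[0][0,0])
big=cv2.resize(p[120:260,150:430],None,fx=2.85,fy=2.85,interpolation=cv2.INTER_CUBIC); cv2.imwrite("pics/crop0.png",big[...,::-1])
w,_=vision.read_camera("wrist"); cv2.imwrite("pics/w0.png",w[...,::-1])
E
```

```text
table z 0.0008887523343936738
mug blue 328 top 287 [0.5950166  0.02020287 0.13220268] [ 0.403609   -0.11982132  0.11522422] [0.62827395 0.05196152 1.41141332]
px 273.2822299651568 167.42857142857142 [0.59565269 0.02073994 0.128     ]
handle px [(np.int64(283), np.int64(170), np.float64(0.11)), (np.int64(283), np.int64(171), np.float64(0.1)), (np.int64(282), np.int64(173), np.float64(0.109)), (np.int64(281), np.int64(174), np.float64(0.1)), (np.int64(282), np.int64(174), np.float64(0.086)), (np.int64(280), np.int64(175), np.float64(0.114)), (np.int64(281), np.int64(175), np.float64(0.091)), (np.int64(282), np.int64(175), np.float64(0.068)), (np.int64(279), np.int64(176), np.float64(0.1)), (np.int64(280), np.int64(176), np.float64(0.089)), (np.int64(271), np.int64(177), np.float64(0.109)), (np.int64(273), np.int64(177), np.float64(0.109)), (np.int64(275), np.int64(177), np.float64(0.114)), (np.int64(276), np.int64(177), np.float64(0.108)), (np.int64(277), np.int64(177), np.float64(0.112)), (np.int64(278), np.int64(177), np.float64(0.096)), (np.int64(279), np.int64(177), np.float64(0.08
[... 1079 characters left out ...]
t64(278), np.int64(183), np.float64(0.107)), (np.int64(279), np.int64(183), np.float64(0.11))]
deck 1834 ((0.6190423369407654, 0.018340647220611572), (0.1611432433128357, 0.27869483828544617), 7.509276390075684)
plate 1384 ((376.9625549316406, 198.2180633544922), 46.23933029174805) [ 0.49909159 -0.33458015  0.018     ]
shelf dark 24 181.54166666666666 194.5 [0.51704539 0.35428215 0.03      ]
18 ((0.5152885913848877, 0.35235947370529175), (0.004594489000737667, 0.07158491015434265), 81.86547088623047)
wrist cam in tool [0.07876326 0.0008521  0.01938341] axis in tool [-2.91779440e-01 -1.33090059e-04  9.56485620e-01] x in tool [-8.95290928e-04  9.99999590e-01 -1.33966971e-04] 356.96175453990463
```

View pics/crop0.png

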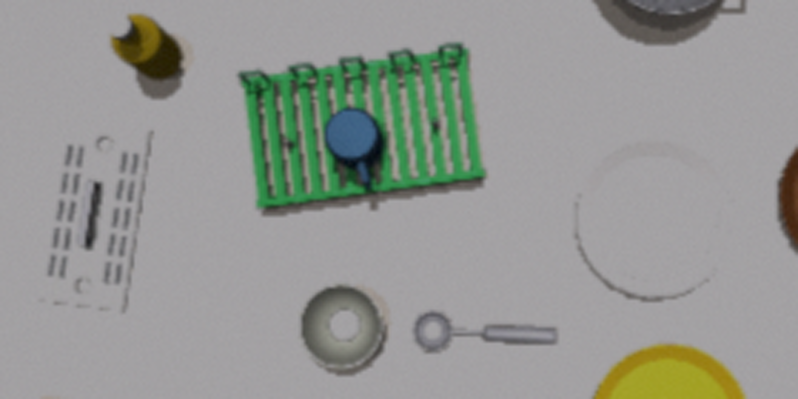

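```bash
cat >> h.py <<'E'
def goal(x,y,zg,yaw):  # grasp-point goal -> shifts in present tool axes (mm) and roll
    s=telemetry.observe(); T=R.from_euler("xyz",s["tool_rot"]); p=np.array(s["tool_pos"])
    d=T.inv().apply(np.array([x,y,zg+.159])-p)*1000
    r=-((yaw-s["tool_rot"][2]+np.pi)%(2*np.pi)-np.pi)
    print("pos",p.round(4),"rot",np.round(s["tool_rot"],4),"q1,6",np.round([s["qpos"][0],s["qpos"][5]],2),"F",np.round(s["contact_force"],1),"open",round(s["opening"],4),"t",s["time"]); print("GOAL rows",d.round(1),round(r,4))
E
python3 -m crank '[[1,-45,-22,0,-0.06],[1,-90,-45,0,-0.12],[1,-135,-67,0,-0.18],[1,-180,-90,0,-0.24],[1,-225,-112,0,-0.3],[1,-270,-134,0,-0.36],[1,-315,-157,0,-0.42],[1,-360,-179,0,-0.48],[1,-405,-201,0,-0.54],[1,-450,-224,0,-0.6],[1,-495,-246,0,-0.66],[1,-537,-267,0,-0.66]]'
python3 -m crank '[[1,0,0,0,0],[1,0,0,0,0]]'
python3 - <<'E'
from h import *
goal(.596,.021,.246,3.39)
E
```

```text
time: 1.15
tool_pos: [0.5323, 0.0955, 0.4045]
tool_rot: [3.141, -0.0, -2.891]
contact_force: [0.8, -0.2, 0.0]
opening: 0.0918
grip_force: 0.0
time: 1.32
tool_pos: [0.5323, 0.0955, 0.4039]
tool_rot: [3.141, -0.001, -2.898]
contact_force: [0.1, 0.5, 0.4]
opening: 0.0913
grip_force: 0.0
pos [0.5323 0.0955 0.4039] rot [ 3.1412e+00 -1.2000e-03 -2.8984e+00] q1,6 [ 0.04 -1.78] F [0.1 0.5 0.4] open 0.0913 t 1.3167
GOAL rows [-43.8 -87.7  -1.2] -0.0052
```

```bash
python3 -m crank '[[1,-15,-30,0,0],[1,-30,-60,0,0],[1,-44,-88,0,0],[1,-44,-88,0,0],[1,-44,-88,0,0]]' | head -3
python3 - <<'E'
from h import *
goal(.596,.021,.246,3.39)
c=cam("wrist"); p,d=vision.read_camera("wrist"); np.savez("w1.npz",p=p,d=d,K=c[0],R=c[1],t=c[2]); cv2.imwrite("pics/w1.png",p[...,::-1])
E
```

```text
time: 1.73
tool_pos: [0.5956, 0.023, 0.404]
tool_rot: [3.141, -0.001, -2.895]
pos [0.5956 0.023  0.404 ] rot [ 3.1407e+00 -1.2000e-03 -2.8953e+00] q1,6 [-0.09 -1.91] F [-0.2  0.7 -0.2] open 0.0921 t 1.7333
GOAL rows [ 0.1 -2.  -1. ] -0.0022
```

View pics/w1.png

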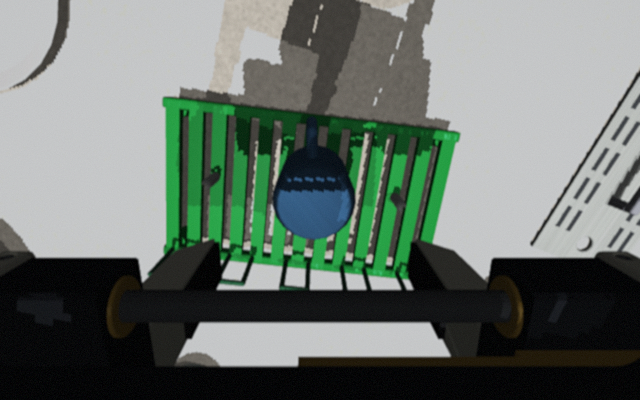

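The wrist view shows the mug's top at (314,210) and its handle straight up the picture at (313,135). The two pegs are at (212,176) and (397,197), and the finger pads are at the bottom.

```bash
python3 - <<'E'
from h import *
f=np.load("w1.npz"); p,d=f["p"],f["d"]; c=(f["K"],f["R"],f["t"]); P=cloud(d,c); P[d<=0]=np.nan
hsv=cv2.cvtColor(p,cv2.COLOR_RGB2HSV); H,S,V=[hsv[...,i].astype(int) for i in range(3)]
z=P[...,2]; k=np.zeros(z.shape,bool); k[100:245,265:365]=1
top=k&(z>.123)&(z<.135); q=P[top][:,:2].astype(np.float32); e=cv2.minEnclosingCircle(q); print("mugtop",top.sum(),np.median(P[top][:,2]),e,q.mean(0))
bl=k&(z>.05)&(z<.116)&(S>80)&(H>95)&(H<130)
q=P[bl][:,:2]; ctr=np.array(e[0]); r=np.linalg.norm(q-ctr,axis=1); h=q[r>.04]; print("handle",len(h),h.mean(0),r.max()); a=ctr-h.mean(0); print("mug yaw",np.arctan2(a[1],a[0]))
print("wall r max band", np.percentile(r[r<.038],[50,95]))
for n,b in (("L",(195,150,235,195)),("R",(380,175,415,220))):
    m=np.zeros(z.shape,bool); m[b[1]:b[3],b[0]:b[2]]=1; g=m&(z>.05)&(z<.09); print(n,g.sum(),P[g].mean(0) if g.any() else 0, z[g].max() if g.any() else 0)
    w=m&(z>.068)&(z<.09); print("  tip",w.sum(),P[w].mean(0) if w.any() else 0)
kk=np.zeros(z.shape,bool); kk[85:285,150:470]=1
dk=kk&(H>45)&(H<85)&(S>100)&(abs(z-.04)<.006); q=P[dk][:,:2].astype(np.float32); b=cv2.minAreaRect(q); print("deck",b, np.median(z[dk])); a=np.radians(b[2]); print("seat", np.array(b[0])-.01*np.array([np.cos(a),np.sin(a)]))
E
```

```text
mugtop 4591 0.1284147620298257 ((0.5988155007362366, 0.023881299421191216), 0.030697941780090332) [0.59704393 0.023189  ]
handle 285 [0.5502991  0.00996225] 0.0611324204255411
mug yaw 0.2793896345919324
wall r max band [0.03233124 0.0358421 ]
L 145 [ 0.61948555 -0.06954526  0.06576089] 0.0762431716352593
  tip 74 [ 0.62023699 -0.07002434  0.07189667]
R 140 [0.59701152 0.10485686 0.06544803] 0.07657402283142271
  tip 69 [0.59761425 0.10555658 0.07193004]
deck ((0.6203230023384094, 0.01907297968864441), (0.1617516726255417, 0.2816491723060608), 7.343231678009033) 0.04038529798818031
seat [0.61040502 0.01779485]
```

```bash
python3 - <<'E'
from h import *
goal(.597,.0232,.095,3.42)
E
python3 -m crank '[[1,-1,1,25,-0.03],[1,-1,1,50,-0.03],[1,-1,1,75,-0.03],[1,-1,1,100,-0.03],[1,-1,1,120,-0.03],[1,-1,1,135,-0.03],[1,-1,1,145,-0.03],[1,-1,1,150,-0.03],[1,-1,1,150,-0.03],[1,-1,1,150,-0.03]]' 25 | head -4
python3 - <<'E'
from h import *
goal(.597,.0232,.095,3.42)
E
```

```text
pos [0.5951 0.0238 0.4043] rot [ 3.1405e+00 -1.3000e-03 -2.8941e+00] q1,6 [-0.09 -1.91] F [-0.7  0.3  0.3] open 0.0917 t 1.7833
GOAL rows [ -1.9  -1.2 150.3] -0.031
time: 2.62
tool_pos: [0.5963, 0.0246, 0.2555]
tool_rot: [-3.141, 0.001, -2.864]
contact_force: [-0.2, 0.1, 0.7]
pos [0.5963 0.0246 0.2555] rot [-3.1414e+00  1.0000e-03 -2.8637e+00] q1,6 [-0.09 -1.94] F [-0.2  0.1  0.7] open 0.0919 t 2.6167
GOAL rows [-0.2 -1.6  1.5] -0.0005
```

```bash
python3 -m crank '[[1,0,-1.5,1,0],[0.6,0,-1.5,1,0],[0.4,0,-1.5,1,0],[0,0,-1.5,1,0],[0,0,-1.5,1,0],[-0.2,0,-1.5,1,0],[-0.2,0,-1.5,1,0],[-0.2,0,-1.5,1,0]]' 25
python3 -m crank '[[-0.2,0,0,0,0],[-0.2,0,0,-5,0],[-0.2,0,0,-12,0],[-0.2,0,0,-25,0],[-0.2,0,0,-45,0],[-0.2,0,0,-65,0],[-0.2,0,0,-85,0],[-0.2,0,0,-95,0],[-0.2,0,0,-100,0],[-0.2,0,0,-100,0]]'
python3 - <<'E'
from h import *
goal(.499,-.335,.195,3.42)
c=cam("top"); p,d=vision.read_camera("top"); P=cloud(d,c)
hsv=cv2.cvtColor(p,cv2.COLOR_RGB2HSV)
# white plate by wall/rim height, with own data
z=P[...,2]; k=np.zeros(z.shape,bool); k[160:235,340:420]=1
for lo in (.008,.011,.013):
    m=k&(z>lo)&(z<.03); v,u=np.nonzero(m); q=np.array([ray(a,b,.018,c)[:2] for a,b in zip(u,v)],np.float32); print(lo,len(q),cv2.minEnclosingCircle(q),q.mean(0), cv2.fitEllipse(cv2.convexHull(q))[0:2])
E
```

```text
time: 3.28
tool_pos: [0.5968, 0.0226, 0.2539]
tool_rot: [-3.142, 0.0, -2.864]
contact_force: [-0.9, -0.0, 2.8]
opening: 0.0667
grip_force: 25.0
time: 4.12
tool_pos: [0.5968, 0.0226, 0.3546]
tool_rot: [-3.141, 0.002, -2.864]
contact_force: [0.1, -0.4, -2.9]
opening: 0.0667
grip_force: 25.0
pos [0.5968 0.0226 0.3546] rot [-3.1411e+00  1.6000e-03 -2.8643e+00] q1,6 [-0.09 -1.94] F [ 0.1 -0.4 -2.9] open 0.0667 t 4.1167
GOAL rows [ 191.9 -317.2    0.5] -0.0011
0.008 1399 ((0.49106910824775696, -0.33051797747612), 0.16904319822788239) [ 0.5057746  -0.34576046] ((0.48748329281806946, -0.3484170138835907), (0.281877726316452, 0.3345968723297119))
0.011 780 ((0.5064992308616638, -0.34442806243896484), 0.09934791922569275) [ 0.5075908  -0.34861326] ((0.5065640807151794, -0.34438982605934143), (0.1967781037092209, 0.19717803597450256))
0.013 552 ((0.5064992308616638, -0.34442806243896484), 0.09934791922569275) [ 0.5088888 -0.3492831] ((0.5065662860870361, -0.3444083333015442), (0.19678515195846558, 0.19720908999443054))
```

```bash
python3 -m crank '[[-0.2,5,-9,0,0],[-0.2,14,-25,0,0],[-0.2,28,-49,0,0],[-0.2,44,-77,0,0],[-0.2,60,-105,0,0],[-0.2,76,-133,0,0],[-0.2,92,-161,0,0],[-0.2,108,-189,0,0],[-0.2,124,-217,0,0],[-0.2,140,-245,0,0],[-0.2,154,-270,0,0],[-0.2,165,-289,0,0]]' | head -4
python3 - <<'E'
from h import *
goal(.5065,-.3444,.195,3.42)
E
```

```text
time: 5.17
tool_pos: [0.5156, -0.3033, 0.3521]
tool_rot: [3.14, -0.002, -2.866]
contact_force: [0.1, 0.3, -2.8]
pos [ 0.5156 -0.3033  0.3521] rot [ 3.1401e+00 -2.0000e-03 -2.8660e+00] q1,6 [-0.66 -2.51] F [ 0.1  0.3 -2.8] open 0.0666 t 5.1667
GOAL rows [ 19.9 -37.   -1.9] -0.0028
```

```bash
python3 -m crank '[[-0.2,8,-14,0,0],[-0.2,15,-27,0,0],[-0.2,19,-34,0,0],[-0.2,20,-37,0,0],[-0.2,20,-37,0,0],[-0.2,20,-37,15,0],[-0.2,20,-37,35,0],[-0.2,20,-37,60,0],[-0.2,20,-37,85,0],[-0.2,20,-37,103,0],[-0.2,20,-37,112,0],[-0.2,20,-37,118,0]]' | head -4
python3 -m crank '[[-0.2,0,0,2,0],[-0.2,0,0,3,0],[-0.2,0,0,4,0]]' | head -4
python3 - <<'E'
from h import *
goal(.5065,-.3444,.061,3.42)
E
```

```text
time: 6.17
tool_pos: [0.5083, -0.3404, 0.2345]
tool_rot: [3.14, -0.001, -2.863]
contact_force: [-0.1, 0.2, -2.1]
time: 6.42
tool_pos: [0.5085, -0.3416, 0.2329]
tool_rot: [-3.14, 0.001, -2.864]
contact_force: [-0.6, -0.2, -2.1]
pos [ 0.5085 -0.3416  0.2329] rot [-3.1398e+00  1.3000e-03 -2.8641e+00] q1,6 [-0.72 -2.57] F [-0.6 -0.2 -2.1] open 0.0668 t 6.4167
GOAL rows [ 2.7 -2.1 12.9] -0.0009
```

```bash
python3 -m crank '[[-0.2,2,-2,2,0],[-0.2,2.5,-2,4,0],[-0.2,2.5,-2,6,0],[-0.2,2.5,-2,8,0],[-0.2,2.5,-2,9,0],[-0.2,2.5,-2,10,0],[-0.2,2.5,-2,10,0],[-0.2,2.5,-2,10,0]]' | head -4
python3 - <<'E'
from h import *
goal(.5065,-.3444,.061,3.42)
c=cam("wrist"); p,d=vision.read_camera("wrist"); np.savez("w2.npz",p=p,d=d,K=c[0],R=c[1],t=c[2]); cv2.imwrite("pics/w2.png",p[...,::-1])
E
```

```text
time: 7.08
tool_pos: [0.5062, -0.3441, 0.2216]
tool_rot: [3.141, 0.0, -2.864]
contact_force: [0.4, 0.5, -2.3]
pos [ 0.5062 -0.3441  0.2216] rot [ 3.1414  0.     -2.8643] q1,6 [-0.72 -2.57] F [ 0.4  0.5 -2.3] open 0.0666 t 7.0833
GOAL rows [-0.2 -0.4  1.6] -0.0012
```

View pics/w2.png

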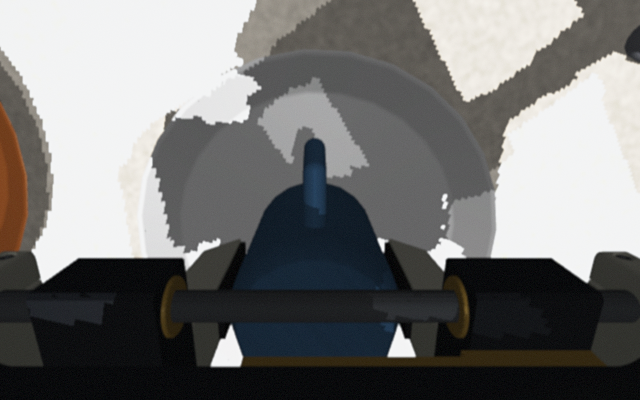

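The mug, with its handle at (315,180), sits laterally centred over the plate, which spans columns 145 to 495. I'll lower the last 1–2 mm.

```bash
python3 -m crank '[[-0.2,0,0,0.5,0],[-0.2,0,0,1,0],[-0.2,0,0,1,0]]' | sed -n 2,4p
python3 -m crank '[[-0.2,0,0,0.5,0],[-0.2,0,0,0.5,0]]' | sed -n 2,4p
python3 -m crank '[[-0.2,0,0,0.5,0],[-0.2,0,0,0.5,0]]' | sed -n 2,4p
```

```text
tool_pos: [0.5062, -0.3441, 0.2206]
tool_rot: [3.142, 0.0, -2.864]
contact_force: [0.2, -0.6, -1.6]
tool_pos: [0.5061, -0.3442, 0.2201]
tool_rot: [3.141, 0.0, -2.864]
contact_force: [0.2, -1.1, -1.5]
tool_pos: [0.5062, -0.3441, 0.22]
tool_rot: [-3.142, 0.0, -2.864]
contact_force: [-0.6, 0.6, 0.8]
```

```bash
python3 -m crank '[[-0.2,0,0,0.3,0],[0.5,0,0,0.3,0],[0.6,0,0,0.3,0],[0.8,0,0,0.3,0],[1,0,0,0.3,0],[1,0,0,0.3,0],[1,0,0,0.3,0],[1,0,0,0.3,0]]' 25
python3 -m crank '[[1,0,0,-8,0],[1,0,0,-25,0],[1,0,0,-50,0],[1,0,0,-80,0],[1,0,0,-110,0],[1,0,0,-140,0],[1,0,0,-165,0],[1,0,0,-180,0],[1,0,0,-180,0]]' | head -4
python3 - <<'E'
from h import *
goal(.516,.353,.246,2.988)
c=cam("top"); p,d=vision.read_camera("top"); np.savez("top1.npz",p=p,d=d,K=c[0],R=c[1],t=c[2]); P=cloud(d,c)
z=P[...,2]; k=np.zeros(z.shape,bool); k[150:245,335:425]=1
m=k&(z>.08)&(z<.12); print("mug",m.sum(), np.median(P[m],axis=0) if m.any() else 0)
E
```

```text
time: 8.38
tool_pos: [0.5062, -0.3442, 0.2193]
tool_rot: [3.141, 0.0, -2.864]
contact_force: [-0.4, 0.8, -0.1]
opening: 0.0918
grip_force: 0.0
time: 9.13
tool_pos: [0.5064, -0.3443, 0.4044]
tool_rot: [-3.135, 0.005, -2.864]
contact_force: [0.2, -1.0, -0.1]
pos [ 0.5064 -0.3443  0.4044] rot [-3.1347  0.0045 -2.8643] q1,6 [-0.72 -2.57] F [ 0.2 -1.  -0.1] open 0.0915 t 9.1333
GOAL rows [-200.2  668.    -4.3] 0.4309
mug 70 [ 0.51068249 -0.3560863   0.09502198]
```

```bash
python3 -m crank '[[1,-5,16,0,0.03],[1,-15,50,0,0.07],[1,-26,88,0,0.11],[1,-38,126,0,0.15],[1,-49,164,0,0.19],[1,-60,202,0,0.23],[1,-72,240,0,0.27],[1,-83,278,0,0.31],[1,-95,316,0,0.35],[1,-106,354,0,0.39],[1,-117,392,0,0.43],[1,-129,430,0,0.43]]' | head -3
python3 - <<'E'
from h import *
goal(.516,.353,.246,2.988)
E
```

```text
time: 10.18
tool_pos: [0.5117, 0.1066, 0.398]
tool_rot: [-3.141, -0.003, 2.987]
pos [0.5117 0.1066 0.398 ] rot [-3.1411e+00 -2.6000e-03  2.9866e+00] q1,6 [ 0.06 -1.36] F [ 0.9  0.2 -0. ] open 0.0918 t 10.1833
GOAL rows [ 33.9 244.1  -7. ] -0.0014
```

```bash
python3 -m crank '[[1,5,37,-1,0],[1,10,74,-2,0],[1,15,111,-3,0],[1,20,148,-5,0],[1,25,185,-7,0],[1,29,215,-7,0],[1,32,235,-7,0],[1,34,244,-7,0],[1,34,244,-7,0],[1,34,244,-7,0]]' | head -3
python3 - <<'E'
from h import *
goal(.516,.353,.246,2.988)
c=cam("wrist"); p,d=vision.read_camera("wrist"); np.savez("w3.npz",p=p,d=d,K=c[0],R=c[1],t=c[2]); cv2.imwrite("pics/w3.png",p[...,::-1])
E
```

```text
time: 11.02
tool_pos: [0.516, 0.3505, 0.4053]
tool_rot: [-3.14, -0.001, 2.989]
pos [0.516  0.3505 0.4053] rot [-3.1399e+00 -1.5000e-03  2.9892e+00] q1,6 [ 0.47 -0.94] F [-0.2  0.2  0.4] open 0.0919 t 11.0167
GOAL rows [0.4 2.4 0.3] 0.0012
```

View pics/w3.png

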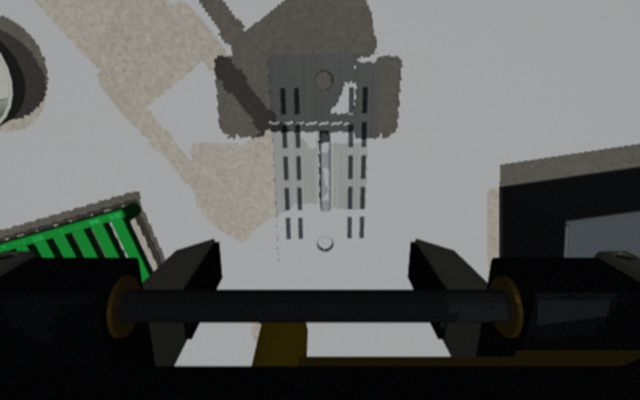

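The wrist view shows the shelf's bar running from (324,130) to (325,212). The holes are at (323,79) and (325,243), and the soap bottle is well away at (280,345).

```bash
python3 - <<'E'
from h import *
f=np.load("w3.npz"); p,d=f["p"],f["d"]; c=(f["K"],f["R"],f["t"]); P=cloud(d,c); P[d<=0]=np.nan; z=P[...,2]
k=np.zeros(z.shape,bool); k[110:230,300:350]=1
m=k&(z>.023)&(z<.045); q=P[m][:,:2].astype(np.float32); b=cv2.minAreaRect(q); print("bar",m.sum(),np.median(z[m]),b)
g=cv2.cvtColor(p,cv2.COLOR_RGB2GRAY); hs=[]
for (u,v) in ((323,79),(325,243)):
    s=cv2.resize(g[v-15:v+15,u-15:u+15],None,fx=8,fy=8,interpolation=cv2.INTER_CUBIC)
    C=cv2.HoughCircles(s,cv2.HOUGH_GRADIENT,1,100,param1=60,param2=10,minRadius=45,maxRadius=90); x,y,r=C[0,0]; uu,vv=u-15+(x+.5)/8-.5,v-15+(y+.5)/8-.5
    w=ray(uu,vv,.005,c); hs.append(w); print("hole",uu,vv,r/8,w)
D=hs[1]-hs[0]; print("mid",(hs[0]+hs[1])/2,"len",np.linalg.norm(D),"ang",np.arctan2(D[1],D[0]), "table z",np.nanmedian(z[60:100,420:480]))
t=np.load("top0.npz"); ct=(t["K"],t["R"],t["t"]); Pt=cloud(t["d"],ct); kk=np.zeros(Pt.shape[:2],bool); kk[120:150,185:215]=1; mm=kk&(Pt[...,2]>.06)&(Pt[...,2]<.3); print("soap",np.median(Pt[mm],axis=0))
E
```

```text
bar 766 0.035237382888087296 ((0.5180729627609253, 0.3605564832687378), (0.00925845094025135, 0.07982183247804642), 81.67196655273438)Traceback (most recent call last):
  File "<stdin>", line 8, in <module>
TypeError: 'NoneType' object is not subscriptable
```

```bash
python3 - <<'E'
from h import *
f=np.load("w3.npz"); c=(f["K"],f["R"],f["t"])
a,b=ray(323.5,79,.005,c),ray(325,243,.005,c); print(a,b,(a+b)/2,np.linalg.norm(a-b),np.arctan2(*(b-a)[1::-1]))
goal(.518,.3603,.10,2.996)
t=np.load("top0.npz"); ct=(t["K"],t["R"],t["t"]); Pt=cloud(t["d"],ct); kk=np.zeros(Pt.shape[:2],bool); kk[120:150,185:215]=1; mm=kk&(Pt[...,2]>.06)&(Pt[...,2]<.3); print("soap",np.median(Pt[mm],axis=0))
E
```

```text
[0.42860938 0.37331159 0.005     ] [0.60720003 0.34881527 0.005     ] [0.51790471 0.36106343 0.005     ] 0.18026284221339822 -0.13631401492758957
pos [0.5162 0.3499 0.4057] rot [-3.1402e+00 -1.0000e-03  2.9882e+00] q1,6 [ 0.47 -0.94] F [-0.5 -1.2  0.5] open 0.0916 t 11.0667
GOAL rows [ -0.3  10.7 146.7] -0.0078
soap [0.70875524 0.26750158 0.11634371]
```

```bash
python3 -m crank '[[0.5,0,5,20,-0.01],[0,0,10.5,50,-0.01],[0,0,10.5,85,-0.01],[0,0,10.5,120,-0.01],[0,0,10.5,150,-0.01],[0,0,10.5,175,-0.01],[0,0,10.5,195,-0.01],[0,0,10.5,206,-0.01],[0,0,10.5,211,-0.01],[0,0,10.5,213,-0.01],[0,0,10.5,213,-0.01]]' 45
python3 - <<'E'
from h import *
goal(.518,.3606,.030,3.0)
E
```

```text
time: 11.98
tool_pos: [0.5182, 0.3611, 0.1943]
tool_rot: [3.141, 0.001, 2.998]
contact_force: [-0.1, -0.4, 0.7]
opening: 0.0458
grip_force: 0.0
pos [0.5182 0.3611 0.1943] rot [3.1408e+00 1.1000e-03 2.9981e+00] q1,6 [ 0.49 -0.94] F [-0.1 -0.4  0.7] open 0.0458 t 11.9833
GOAL rows [ 0.1 -0.5  5.3] -0.0019
```

```bash
python3 -m crank '[[0,0,-0.5,2,0],[0,0,-0.5,4,0],[0,0,-0.5,4,0],[-0.5,0,-0.5,4,0],[-1,0,-0.5,4,0],[-1,0,-0.5,4,0],[-1,0,-0.5,4,0],[-1,0,-0.5,4,0],[-1,0,-0.5,4,0],[-1,0,-0.5,4,0]]' 45
python3 -m crank '[[-1,0,0,-2,0],[-1,0,0,-6,0],[-1,0,0,-14,0],[-1,0,0,-28,0],[-1,0,0,-46,0],[-1,0,0,-66,0],[-1,0,0,-86,0],[-1,0,0,-106,0],[-1,0,0,-120,0],[-1,0,0,-128,0],[-1,0,0,-130,0],[-1,0,0,-130,0]]'
python3 - <<'E'
from h import *
goal(.6105,.0178,.160,1.700)
E
```

```text
time: 12.82
tool_pos: [0.5176, 0.3609, 0.1895]
tool_rot: [-3.141, 0.0, 2.999]
contact_force: [-0.4, -1.1, 0.4]
opening: 0.0096
grip_force: 45.0
time: 13.82
tool_pos: [0.5175, 0.3609, 0.3198]
tool_rot: [3.141, 0.0, 2.999]
contact_force: [0.0, 0.6, -3.4]
opening: 0.0096
grip_force: 45.0
pos [0.5175 0.3609 0.3198] rot [3.1412e+00 4.0000e-04 2.9988e+00] q1,6 [ 0.49 -0.94] F [ 0.   0.6 -3.4] open 0.0096 t 13.8167
GOAL rows [-140.9 -326.4    0.7] 1.2988
```

```bash
python3 -m crank '[[-1,0,0,0,0.03],[-1,0,0,0,0.09],[-1,0,0,0,0.18],[-1,0,0,0,0.29],[-1,0,0,0,0.4],[-1,0,0,0,0.51],[-1,0,0,0,0.62],[-1,0,0,0,0.73],[-1,0,0,0,0.84],[-1,0,0,0,0.95],[-1,0,0,0,1.06],[-1,0,0,0,1.15]]' | sed -n 2,4p
python3 - <<'E'
from h import *
goal(.6105,.0178,.160,1.700)
E
```

```text
tool_pos: [0.5173, 0.3608, 0.3177]
tool_rot: [-3.139, 0.001, 1.843]
contact_force: [0.1, 0.6, -3.3]
pos [0.5173 0.3608 0.3177] rot [-3.1386e+00  6.0000e-04  1.8432e+00] q1,6 [0.49 0.22] F [ 0.1  0.6 -3.3] open 0.0094 t 14.8167
GOAL rows [-355.4   -2.5   -1.1] 0.1432
```

```bash
python3 -m crank '[[-1,-8,0,0,0.05],[-1,-25,0,0,0.1],[-1,-52,0,0,0.14],[-1,-85,0,0,0.143],[-1,-120,-1,0,0.143],[-1,-156,-1,0,0.143],[-1,-192,-1,0,0.143],[-1,-228,-2,0,0.143],[-1,-264,-2,0,0.143],[-1,-298,-2,0,0.143],[-1,-325,-2.5,0,0.143],[-1,-343,-2.5,0,0.143]]' | sed -n 2,4p
python3 -m crank '[[-1,-8,0,0,0],[-1,-11,0,0,0],[-1,-12,0,0,0],[-1,-12,0,0,0],[-1,-12,0,0,0]]' | sed -n 2,4p
python3 - <<'E'
from h import *
goal(.6105,.0178,.160,1.700)
c=cam("wrist"); p,d=vision.read_camera("wrist"); np.savez("w4.npz",p=p,d=d,K=c[0],R=c[1],t=c[2]); cv2.imwrite("pics/w4.png",p[...,::-1])
E
```

```text
tool_pos: [0.6096, 0.0274, 0.3178]
tool_rot: [-3.139, 0.0, 1.704]
contact_force: [0.2, 1.3, -4.2]
tool_pos: [0.6107, 0.0199, 0.3192]
tool_rot: [-3.141, -0.001, 1.707]
contact_force: [-0.4, -0.5, -3.7]
pos [0.6107 0.0199 0.3192] rot [-3.1411e+00 -6.0000e-04  1.7073e+00] q1,6 [-0.09 -0.23] F [-0.4 -0.5 -3.7] open 0.0095 t 16.2333
GOAL rows [-2.  -0.4  0.2] 0.0073
```

View pics/w4.png

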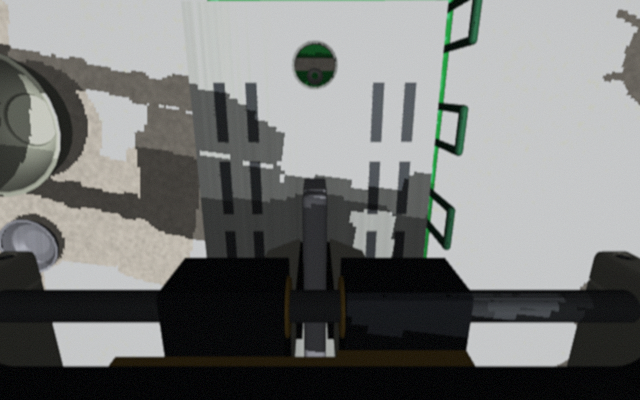

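The near hole is at (315,63), with the rack slats and the peg tip visible through it at about (315,75).

```bash
python3 - <<'E'
from h import *
f=np.load("w4.npz"); p,d=f["p"],f["d"]; c=(f["K"],f["R"],f["t"]); P=cloud(d,c)
cv2.imwrite("pics/w4c.png",cv2.resize(p[35:95,280:350],None,fx=8,fy=8,interpolation=cv2.INTER_CUBIC)[...,::-1])
z=P[...,2]; print("plate z", [np.round(np.median(z[a:b,210:430]),4) for a,b in ((5,15),(100,110),(150,158),(215,225))])
sub=z[38:92,290:340]; m=np.zeros(z.shape,bool); m[38:92,290:340]=1
hole=m&(z<.12); v,u=np.nonzero(hole); e=cv2.minEnclosingCircle(np.c_[u,v].astype(np.float32)); print("hole px",e,ray(*e[0],.1358,c))
pk=m&(z>.05)&(z<.085); v,u=np.nonzero(pk); print("peg",pk.sum(),u.mean(),v.mean(),P[pk].mean(0),z[pk].max())
E
```

```text
plate z [np.float64(0.1355), np.float64(0.1355), np.float64(0.1354), np.float64(0.1355)]
hole px ((314.0, 64.85713958740234), 21.237342834472656) [0.59885653 0.10927667 0.1358    ]
peg 180 314.5 75.62222222222222 [0.59929132 0.10728208 0.07169333] 0.0775579392125258
```

View pics/w4c.png

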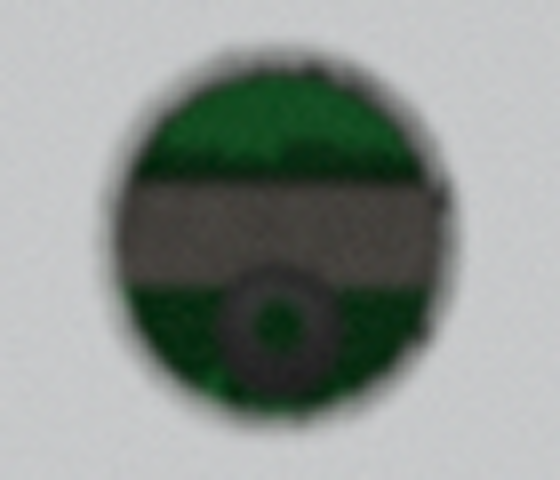

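The crop shows the peg tip at about (315,75.6) px, inside the hole's circle centred at (314,65). The remaining error is 2 mm along −y, which matches the computed goal.

```bash
python3 -m crank '[[-1,-1,0,5,0.004],[-1,-2,0,12,0.007],[-1,-2,0,20,0.007],[-1,-2,0,28,0.007],[-1,-2,0,36,0.007],[-1,-2,0,42,0.007],[-1,-2,0,45,0.007],[-1,-2,0,45,0.007],[-1,-2,0,45,0.007],[-1,-2,0,45,0.007]]' | sed -n 2,4p
python3 - <<'E'
from h import *
goal(.6107,.0178,.0705,1.700)
c=cam("wrist"); p,d=vision.read_camera("wrist"); P=cloud(d,c); z=P[...,2]
m=np.zeros(z.shape,bool); m[30:110,280:350]=1
hole=m&(z<.080); n,l,st,ce=cv2.connectedComponentsWithStats(hole.astype(np.uint8)); i=1+np.argmax(st[1:,4]); v,u=np.nonzero(l==i); e=cv2.minEnclosingCircle(np.c_[u,v].astype(np.float32)); print("hole px",e,ray(*e[0],.0905,c), st[i])
pk=(l==i)&(z>.05)&(z<.0795); print("peg",pk.sum(),P[pk].mean(0)); cv2.imwrite("pics/w5.png",p[...,::-1])
E
```

```text
tool_pos: [0.6114, 0.0165, 0.2748]
tool_rot: [3.141, 0.0, 1.699]
contact_force: [0.2, 0.0, -3.5]
pos [0.6114 0.0165 0.2748] rot [3.1407e+00 1.0000e-04 1.6988e+00] q1,6 [-0.1  -0.23] F [ 0.2  0.  -3.5] open 0.0095 t 17.1167
GOAL rows [ 1.4 -0.6 45.3] -0.0012
hole px ((314.0, 64.85713958740234), 21.237342834472656) [0.60063018 0.10598666 0.0905    ] [ 295   44   40   43 1351]
peg 289 [0.59937787 0.10699136 0.07122005]
```

```bash
python3 -m crank '[[-1,1.2,-0.9,0,0],[-1,1.2,-0.9,2,0],[-1,1.2,-0.9,5,0],[-1,1.2,-0.9,9,0],[-1,1.2,-0.9,13,0],[-1,1.2,-0.9,16,0],[-1,1.2,-0.9,18,0],[-1,1.2,-0.9,18,0]]' | sed -n 2,4p
python3 -m crank '[[-1,0,0,4,0],[-1,0,0,9,0],[-1,0,0,14,0],[-1,0,0,18,0],[-1,0,0,20,0],[-1,0,0,20,0]]' | sed -n 2,4p
python3 - <<'E'
from h import *
goal(.6107,.0178,.0705,1.700)
E
```

```text
tool_pos: [0.61, 0.0176, 0.2557]
tool_rot: [-3.14, -0.0, 1.699]
contact_force: [-0.3, -0.6, -4.9]
tool_pos: [0.61, 0.0176, 0.2356]
tool_rot: [-3.14, -0.0, 1.699]
contact_force: [-0.2, -0.9, -3.6]
pos [0.61   0.0176 0.2356] rot [-3.1403e+00 -4.0000e-04  1.6987e+00] q1,6 [-0.1  -0.22] F [-0.2 -0.9 -3.6] open 0.0095 t 18.3333
GOAL rows [0.1 0.7 6.1] -0.0013
```

```bash
python3 -m crank '[[-1,0,0,1.5,0],[-1,0,0,3,0],[-1,0,0,4.5,0],[-1,0,0,5.5,0],[-1,0,0,5.5,0]]' | sed -n 2,4p
python3 -m crank '[[-1,0,0,0.5,0],[-1,0,0,0.5,0]]' | sed -n 2,4p
python3 -m crank '[[-1,0,0,0.5,0],[-1,0,0,0.5,0]]' | sed -n 2,4p
```

```text
tool_pos: [0.6101, 0.0176, 0.2307]
tool_rot: [-3.141, -0.0, 1.699]
contact_force: [0.2, -0.3, -3.6]
tool_pos: [0.6102, 0.0176, 0.2304]
tool_rot: [3.142, -0.0, 1.699]
contact_force: [-0.3, 0.2, -2.7]
tool_pos: [0.6102, 0.0176, 0.2299]
tool_rot: [3.142, -0.0, 1.699]
contact_force: [-0.2, -0.4, -4.7]
```

```bash
python3 -m crank '[[-1,0,0,0.5,0],[-1,0,0,0.5,0]]' | sed -n 2,4p
python3 -m crank '[[-1,0,0,0.5,0],[-1,0,0,0.5,0]]' | sed -n 2,4p
python3 -m crank '[[-1,0,0,0.4,0],[-1,0,0,0.4,0]]' | sed -n 2,4p
```

```text
tool_pos: [0.6102, 0.0176, 0.2295]
tool_rot: [3.141, -0.0, 1.699]
contact_force: [-0.3, -0.5, -2.8]
tool_pos: [0.6102, 0.0176, 0.2294]
tool_rot: [3.141, 0.0, 1.699]
contact_force: [-1.7, -0.0, 0.9]
tool_pos: [0.6102, 0.0176, 0.2294]
tool_rot: [3.141, 0.0, 1.699]
contact_force: [-3.4, 0.0, 3.7]
```

```bash
python3 -m crank '[[-0.5,0,0,0.3,0],[-0.3,0,0,0.3,0],[0,0,0,0,0],[0,0,0,0,0],[0,0,0,0,0],[0,0,0,-5,0],[0,0,0,-20,0],[0,0,0,-45,0],[0,0,0,-80,0],[0,0,0,-115,0],[0,0,0,-145,0],[0,0,0,-145,0]]'
python3 -m crank '[[0,30,0,-20,0],[0,65,0,-30,0],[0,100,0,-30,0],[0,140,0,-30,0],[0,180,0,-30,0],[0,220,0,-30,0],[0,260,0,-30,0],[0,290,0,-30,0],[0,300,0,-30,0],[0,300,0,-30,0]]' | sed -n 2,4p
python3 - <<'E'
from h import *
c=cam("top"); p,d=vision.read_camera("top"); P=cloud(d,c); z=P[...,2]
cv2.imwrite("pics/end.png",cv2.resize(p[110:290,150:430],None,fx=2.8,fy=2.8,interpolation=cv2.INTER_CUBIC)[...,::-1])
k=np.zeros(z.shape,bool); k[150:235,335:425]=1
m=k&(z>.088)&(z<.1); q=P[m][:,:2].astype(np.float32); print("mug top",m.sum(),cv2.minEnclosingCircle(q),np.median(P[m],axis=0))
b=np.zeros(z.shape,bool); b[125:205,225:330]=1
s=b&(z>.041)&(z<.052); q=P[s][:,:2].astype(np.float32); print("shelf",s.sum(),cv2.minAreaRect(q),np.percentile(z[s],[5,50,95]))
E
```

```text
time: 20.58
tool_pos: [0.6111, 0.0176, 0.3812]
tool_rot: [3.129, 0.003, 1.699]
contact_force: [0.6, -0.2, 0.7]
opening: 0.0462
grip_force: 0.0
tool_pos: [0.571, 0.3177, 0.403]
tool_rot: [-3.141, -0.0, 1.703]
contact_force: [-0.5, -0.7, -0.1]
mug top 249 ((0.5069372653961182, -0.344321072101593), 0.03265197202563286) [ 0.50784992 -0.34322778  0.09438434]
shelf 2395 ((0.6189151406288147, 0.016239091753959656), (0.1618090569972992, 0.2817187011241913), 7.39089298248291) [0.04149436 0.04540943 0.05009927]
```

View pics/end.png

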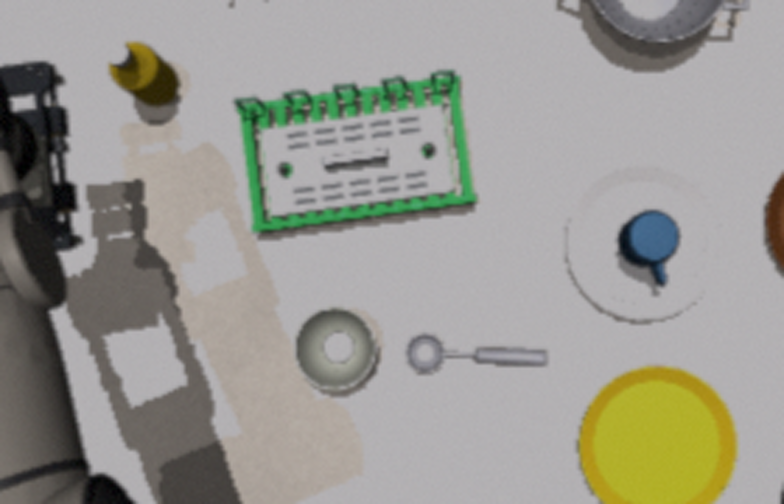

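The shelf lies flat on the rack (top at z = 45 mm) with the pegs through both holes, at (285,170) and (428,150). The mug stands upside down at the plate's centre, at (650,238), and everything else is where it was. I'm handing it in.

```bash
python3 -c "
from cell import ticket
print(ticket.hand_in())"
```

```text
the job is handed in; nothing more can be done
None
```

The job is handed in: the mug stands upside down within about 1 mm of the white plate's centre, and the shelf lies flat on the rack over both pegs, at about 21.5 s of the 64 s allowed; the hand-in returned no verdict.

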